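# Spread freshly oiled bun feet over the drying tray

### The arm

A 6-joint arm with a two-finger parallel gripper is mounted at the origin on the work surface. World frame = base frame: x ahead of the robot, y to its left, z up, the work surface at z = 0. Lengths are in m, angles in rad, forces in N, time in s.
With the tool pointing down it reaches from about 0.325 to 0.775 m from the base axis. Payload 5.5 kg.
Tool frame: the origin (TCP) lies between the finger pads; the fingertips stand arm.tcp_to_tips ahead of it and the grasp point (between the pads) lies 3 mm ahead of it (arm.tcp_to_tips is the distance from the TCP to the fingertips, in m); z points along the fingers, y is the line along which they close (so a half turn about z gives the same grasp; the last joint's range is limited). The gripper opens to 88 mm and grips with 3 to 60 N. Pads are 20 mm wide; open, the fingers measure 115 mm over their backs; the gripper's body (75 mm by 178 mm) begins 61 mm behind the grasp point.
Start: joints at [-1.325, 0.091, 1.231, -0, 1.82, -0.057], TCP at [0.179, -0.573, 0.245] pointing down, gripper open.
Joint ranges: [-2.87, 2.87], [-0.86, 2.18], [0.17, 2.46], [-1.51, 4.65], [0.06, 2.69], [-2.65, 2.65]. Speed limits (rad/s): [2.57, 2.57, 3.01, 3.14, 3.14, 3.14].

### API

Orientations are given as a unit quaternion [x, y, z, w].
In Python, from station import arm, imaging, order gives the robot as it stands.
- The arm moves only by the shell command python3 -m creep 'ROWS' [OPENING] [FORCE]. ROWS is text: rows parted by semicolons, each of 6 numbers parted by spaces: the shift along the tool's x, y, z in m, then the turn, a rotation vector about the tool's x, y, z in rad. In form: x y z wx wy wz; .... A call has 1 to 10 rows; each row is the pose to reach, as a shift and turn from the pose commanded when the call began, along the tool's axes at that moment; what a row does not reach only later rows make up. A row lasts 1/8 s, in which the tool goes at most 62.5 mm and 10.7 degrees, less where a joint would pass 70% of its speed; a pose out of reach is approached as far as the arm can. A call with a gripper value outside its range is refused whole. OPENING is the finger opening in m, from 0 to 0.0878, set as the call begins (- or left out, the last holds). The fingers move at their own pace and stop on an object; FORCE is the grip in N (left out, the last holds). Time passes only in rows, so rows that repeat a pose let the fingers close. It gives the time, the measured TCP pose, the force, the opening and the grip force at its end, in the units of the state.
- arm.get_obs(): the state, without advancing time (a new reading comes with each control period).
- imaging.camera(name): name is "scene" or "top" or "wrist"; returns a dict with "pixels" (420x560x3 uint8, red, green, blue), "mtx" (3x3 intrinsics, pixels), "dist_coeffs" ([k1, k2, p1, p2, k3] as OpenCV has them; the pictures are not rectified), "pose" (4x4, takes a point from camera to world coordinates); the wrist camera has in their place "mount" (4x4, takes a point from camera to tool coordinates, whose origin is the TCP and whose axes are the flange's). Camera axes: x right, y up, looking along -z (the intrinsics and any distortion apply to the point x, -y, -z); pixel columns grow to the right and rows downward; lengths in m; the calibration is good to about 2 mm. A picture is of the moment at which its call begins: read the wrist's pose just before it. There is no depth.
- order.job_done(): hands the job in; it is judged then, once.
The state is a dict: "clock": time; "qpos": joint angles; "joint_velocities": joint speeds; "joint_efforts": joint torques, N m; "eef_pos": TCP position; "tcp_rot": TCP orientation; "ft_force": force on the tool from outside, world axes, zero at the start; "torque": the same for the moment, N m; "grip_width": finger opening in m; "grasp_force": force on a finger pad.
Only numpy, scipy, OpenCV 4.12 (cv2) and the standard library are available. Lean on these libraries where they do the work, as an engineer would, in place of code of your own. Each camera call takes 0.05 s, during which the arm holds its last target. There are 200 camera calls.

### The job

The six freshly oiled wooden bun feet have been left in a heap in the drying tray: spread them out into one even layer so that they can dry. Every foot should end up standing flat on the tray floor, dotted top up, with at least 25 mm of clear space to each of the others, and each quarter of the tray marked by the white lines should have at least one foot in it. Leave the tools and other things around the tray where they are.

Things in the scene. Friction and masses are not known exactly. Their poses are not given: they have to be found in the camera images.
- tray: shallow drying tray fixed to the bench: green floor, dark wooden rim, two thin white lines crossing at the middle that mark four quarters. Outside 280 mm (its x) by 380 mm (its y), inside 260 by 360 mm; floor 8 mm above the bench, rim 15 mm above the floor and 10 mm thick. Origin: centre of its underside, on the bench; z up.
- foot1: turned wooden bun foot (squat round furniture foot, pale wood, dark line round its middle): 64 mm widest diameter (from 18 to 26 mm above its base), 44 mm tall, flat base 52 mm and flat top 50 mm across with a dark screw dot. Origin: centre of its base; z up through its top. Starts on the tray floor, crowded against its neighbours.
- foot2: turned wooden bun foot (squat round furniture foot, mid-brown wood, dark line round its middle): 64 mm widest diameter (from 18 to 26 mm above its base), 44 mm tall, flat base 52 mm and flat top 50 mm across with a dark screw dot. Origin: centre of its base; z up through its top. Starts on the tray floor, crowded against its neighbours.
- foot3: turned wooden bun foot (squat round furniture foot, pale wood, dark line round its middle): 64 mm widest diameter (from 18 to 26 mm above its base), 44 mm tall, flat base 52 mm and flat top 50 mm across with a dark screw dot. Origin: centre of its base; z up through its top. Starts on the tray floor, crowded against its neighbours.
- foot4: turned wooden bun foot (squat round furniture foot, mid-brown wood, dark line round its middle): 64 mm widest diameter (from 18 to 26 mm above its base), 44 mm tall, flat base 52 mm and flat top 50 mm across with a dark screw dot. Origin: centre of its base; z up through its top. Starts on the tray floor, crowded against its neighbours.
- foot5: turned wooden bun foot (squat round furniture foot, pale wood, dark line round its middle): 64 mm widest diameter (from 18 to 26 mm above its base), 44 mm tall, flat base 52 mm and flat top 50 mm across with a dark screw dot. Origin: centre of its base; z up through its top. Starts on the tray floor, crowded against its neighbours.
- foot6: turned wooden bun foot (squat round furniture foot, mid-brown wood, dark line round its middle): 64 mm widest diameter (from 18 to 26 mm above its base), 44 mm tall, flat base 52 mm and flat top 50 mm across with a dark screw dot. Origin: centre of its base; z up through its top. Starts on top of three others, the upper layer of the heap.
- wax_tin: round white-topped wax tin with a yellow band, 72 mm across, 50 mm tall, standing beside the tray; leave alone. Origin: centre of its base.
- sanding_block: cork sanding block 70 x 110 x 35 mm lying beside the tray; leave alone. Origin: centre of its underside.
- gouge_dark: turning gouge with a black handle, 325 mm long, 32 mm thick, lying along its x on the robot's right; leave alone. Origin: on its underside, in the handle 120 mm from the butt end.
- gouge_pale: turning gouge with a pale wooden handle, 325 mm long, 32 mm thick, lying along its x on the robot's left; leave alone. Origin: on its underside, in the handle 120 mm from the butt end.
- mug: blue mug, 80 mm across, 95 mm tall, near the robot, on its right; leave alone. Origin: centre of its base.
- glue_bottle: white glue bottle with an orange cap, 60 mm across, 140 mm tall, near the robot, on its left; leave alone. Origin: centre of its base.
Mind the look-alikes: they are no part of the job. What is shaped like the foot3 but blue or pink is not meant.

How it is judged:
At the end, for the whole second after the job is handed in: All six feet stand at rest on the tray floor (base within 5 mm of floor height, tilted less than 0.12 rad, dotted top up), inside the rim, with centres at least 86 mm apart in plan (22 mm clear), and each of the four quarters of the tray holds the centre of at least one foot (z of foot1 in the frame of tray between 0.003 and 0.013 m and angle between each of foot1, foot2, foot3, foot4, foot5, foot6's own z axis and vertical below 0.12 rad and linear speed of each of foot1, foot2, foot3, foot4, foot5, foot6 below 0.02 m/s and x of foot1 in the frame of tray between -0.11 and 0.11 m and y of foot1 in the frame of tray between -0.16 and 0.16 m and z of foot2 in the frame of tray between 0.003 and 0.013 m and x of foot2 in the frame of tray between -0.11 and 0.11 m and y of foot2 in the frame of tray between -0.16 and 0.16 m and z of foot3 in the frame of tray between 0.003 and 0.013 m and x of foot3 in the frame of tray between -0.11 and 0.11 m and y of foot3 in the frame of tray between -0.16 and 0.16 m and z of foot4 in the frame of tray between 0.003 and 0.013 m and x of foot4 in the frame of tray between -0.11 and 0.11 m and y of foot4 in the frame of tray between -0.16 and 0.16 m and z of foot5 in the frame of tray between 0.003 and 0.013 m and x of foot5 in the frame of tray between -0.11 and 0.11 m and y of foot5 in the frame of tray between -0.16 and 0.16 m and z of foot6 in the frame of tray between 0.003 and 0.013 m and x of foot6 in the frame of tray between -0.11 and 0.11 m and y of foot6 in the frame of tray between -0.16 and 0.16 m and horizontal distance between foot1 and foot2 above 0.086 m and horizontal distance between each of foot1, foot2 and foot3 above 0.086 m and horizontal distance between each of foot1, foot2, foot3 and foot4 above 0.086 m and horizontal distance between each of foot1, foot2, foot3, foot4 and foot5 above 0.086 m and horizontal distance between each of foot1, foot2, foot3, foot4, foot5 and foot6 above 0.086 m and ((x of foot1 in the frame of tray above 0 m and y of foot1 in the frame of tray above 0 m) or (x of foot2 in the frame of tray above 0 m and y of foot2 in the frame of tray above 0 m) or (x of foot3 in the frame of tray above 0 m and y of foot3 in the frame of tray above 0 m) or (x of foot4 in the frame of tray above 0 m and y of foot4 in the frame of tray above 0 m) or (x of foot5 in the frame of tray above 0 m and y of foot5 in the frame of tray above 0 m) or (x of foot6 in the frame of tray above 0 m and y of foot6 in the frame of tray above 0 m)) and ((x of foot1 in the frame of tray above 0 m and y of foot1 in the frame of tray below 0 m) or (x of foot2 in the frame of tray above 0 m and y of foot2 in the frame of tray below 0 m) or (x of foot3 in the frame of tray above 0 m and y of foot3 in the frame of tray below 0 m) or (x of foot4 in the frame of tray above 0 m and y of foot4 in the frame of tray below 0 m) or (x of foot5 in the frame of tray above 0 m and y of foot5 in the frame of tray below 0 m) or (x of foot6 in the frame of tray above 0 m and y of foot6 in the frame of tray below 0 m)) and ((x of foot1 in the frame of tray below 0 m and y of foot1 in the frame of tray above 0 m) or (x of foot2 in the frame of tray below 0 m and y of foot2 in the frame of tray above 0 m) or (x of foot3 in the frame of tray below 0 m and y of foot3 in the frame of tray above 0 m) or (x of foot4 in the frame of tray below 0 m and y of foot4 in the frame of tray above 0 m) or (x of foot5 in the frame of tray below 0 m and y of foot5 in the frame of tray above 0 m) or (x of foot6 in the frame of tray below 0 m and y of foot6 in the frame of tray above 0 m)) and ((x of foot1 in the frame of tray below 0 m and y of foot1 in the frame of tray below 0 m) or (x of foot2 in the frame of tray below 0 m and y of foot2 in the frame of tray below 0 m) or (x of foot3 in the frame of tray below 0 m and y of foot3 in the frame of tray below 0 m) or (x of foot4 in the frame of tray below 0 m and y of foot4 in the frame of tray below 0 m) or (x of foot5 in the frame of tray below 0 m and y of foot5 in the frame of tray below 0 m) or (x of foot6 in the frame of tray below 0 m and y of foot6 in the frame of tray below 0 m))); the robot touches nothing.
It fails at once if one of the other things on the bench is moved more than 30 mm (distance of any of wax_tin, sanding_block, gouge_dark, gouge_pale, mug, glue_bottle from where it was at the start of the episode above 0.03 m).
It also fails if it takes over 67 s, if anything falls off the work surface, if the arm or the gripper's body presses on something with over 40 N, if the wrist force passes 120 N, or if a joint passes its speed limit or range.

## Working session

There is one attempt and no reset: what is moved stays moved. The work goes in short steps, Python scripts to look and compute and a shell command to move; the robot and the scene stay as the last step left them, time stands still between calls to the robot, and variables do not carry over. Pictures are saved under pics/ and viewed, at most 10 in all, crops included, and the job is handed in when it is done.

```bash
mkdir -p pics; cat > h.py <<'E'
import numpy as np, cv2
from station import arm, imaging, order
def cam(n):
    o=arm.get_obs(); c=imaging.camera(n)
    if n=='wrist':
        from scipy.spatial.transform import Rotation as R
        T=np.eye(4);T[:3,:3]=R.from_quat(o['tcp_rot']).as_matrix();T[:3,3]=o['eef_pos'];c['pose']=T@c['mount']
    return c
def ray(c,uv,z):
    p=cv2.undistortPoints(np.array(uv,float).reshape(-1,1,2),np.array(c['mtx']),np.array(c['dist_coeffs'])).reshape(-1,2)
    d=np.c_[p[:,0],-p[:,1],-np.ones(len(p))]@c['pose'][:3,:3].T
    o=c['pose'][:3,3]
    return o+d*((z-o[2])/d[:,2])[:,None]
E
python3 - <<'E'
from h import *
for n in('top','scene'):
    c=cam(n); cv2.imwrite(f'pics/{n}0.png',c['pixels'][:,:,::-1]); print(n,c['pose'].round(3).tolist(),np.array(c['mtx']).round(0).tolist())
o=arm.get_obs();print(o['clock'],o['eef_pos'],o['tcp_rot'],arm.tcp_to_tips)
E
```

```text
top [[-0.0, 0.995, -0.1, 0.333], [-1.0, -0.0, 0.001, 0.004], [0.001, 0.1, 0.995, 1.432], [0.0, 0.0, 0.0, 1.0]] [[388.0, 0.0, 272.0], [0.0, 388.0, 207.0], [0.0, 0.0, 1.0]]
scene [[0.332, -0.629, 0.703, 1.233], [0.943, 0.235, -0.235, -0.247], [-0.017, 0.741, 0.671, 0.803], [0.0, 0.0, 0.0, 1.0]] [[385.0, 0.0, 280.0], [0.0, 385.0, 215.0], [0.0, 0.0, 1.0]]
0.1 [ 0.17884913 -0.57248165  0.24363047] [ 9.88559522e-01  1.50828763e-01 -7.94730476e-05 -8.65956905e-04] 0.022
```

View pics/top0.png

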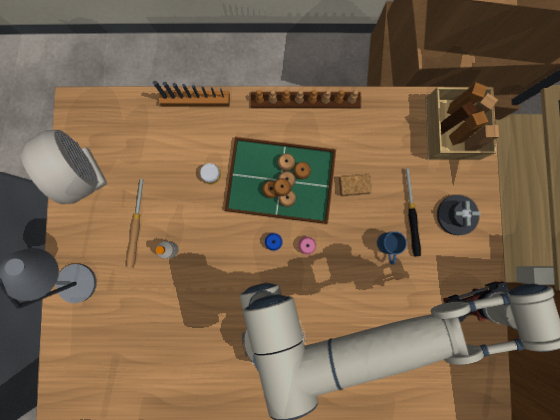

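View pics/scene0.png

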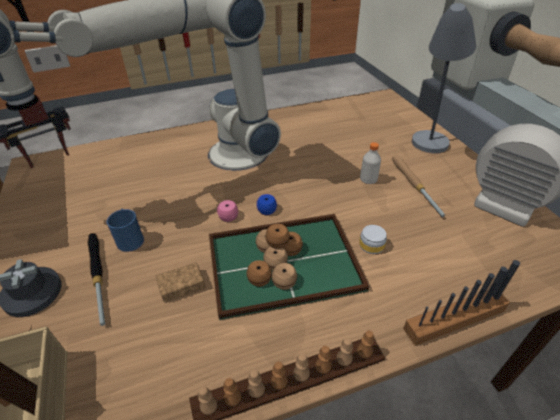

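The tray is centred near (281,181) in the top view. The six brown feet in it are at about (287,161), (303,170), (288,179), (270,188), (283,187, upper layer) and (288,198). The blue (273,241) and pink (308,245) look-alikes sit outside the tray and get left alone. I'll confirm this in one enlarged crop and measure the tray corners.

```bash
python3 - <<'E'
from h import *
c=cam('top');im=c['pixels']
cr=im[130:230,215:345]; cv2.imwrite('pics/crop0.png',cv2.resize(cr,None,fx=6,fy=6,interpolation=cv2.INTER_CUBIC)[:,:,::-1])
h=cv2.cvtColor(im,cv2.COLOR_RGB2HSV)
g=cv2.inRange(h,(65,80,30),(95,255,255)); g[:130]=0;g[230:]=0;g[:,:215]=0;g[:,345:]=0
pts=np.argwhere(g)[:,::-1].astype(np.float32)
W=ray(c,pts,.008)[:,:2].astype(np.float32)
r=cv2.minAreaRect(W);print(r,cv2.boxPoints(r))
E
```

```text
((0.5787310600280762, -0.027135521173477173), (0.3584805727005005, 0.2577570974826813), 82.83240509033203) [[ 0.42849547 -0.18889466]
 [ 0.68423826 -0.22105557]
 [ 0.72896665  0.13462362]
 [ 0.47322387  0.16678452]]
```

View pics/crop0.png

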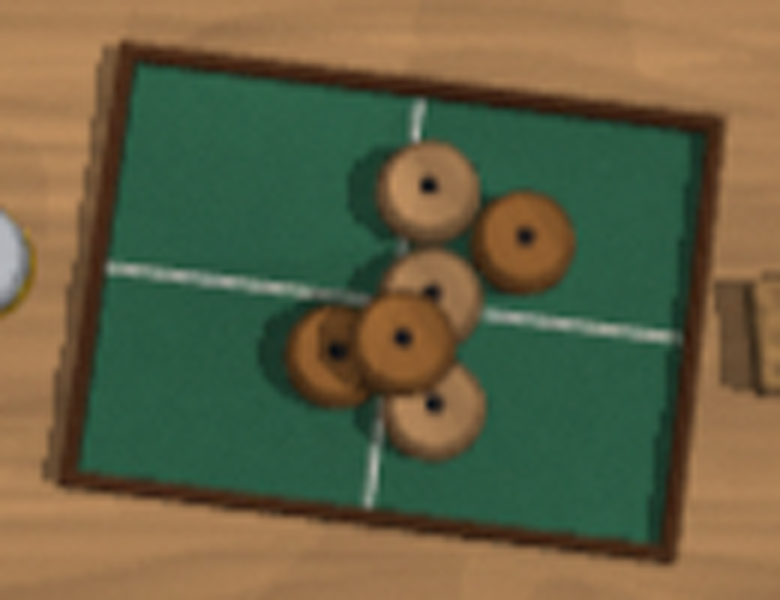

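Six feet are confirmed in the tray, with the dark-brown one on top at crop (403,338). Next I convert the dots to tray coordinates.

```bash
cat >> h.py <<'E'
TC=np.array([.5787,-.0271]);YAW=-.125
RT=np.array([[np.cos(YAW),-np.sin(YAW)],[np.sin(YAW),np.cos(YAW)]])
def tray(w): return (np.atleast_2d(w)[:,:2]-TC)@RT
def world(t): return np.atleast_2d(t)@RT.T+TC
def tcp():
    from scipy.spatial.transform import Rotation as R
    o=arm.get_obs();x=R.from_quat(o['tcp_rot']).as_matrix()[:,0]
    print('t',round(o['clock'],2),'tray xy',tray(o['eef_pos'])[0].round(4),'z',round(o['eef_pos'][2],4),'yaw-tray',round(np.arctan2(x[1],x[0])-YAW,4),'w',o['grip_width'],o['grasp_force'])
E
python3 - <<'E'
from h import *
c=cam('top')
d={'A':(428,185),'B':(525,237),'C':(432,293),'D':(338,351),'E':(434,404),'F':(403,338)}
for k,(x,y) in d.items():
    p=((x+.5)/6-.5+215,(y+.5)/6-.5+130)
    w=ray(c,[p],.096 if k=='F' else .052);print(k,tray(w)[0].round(4),w[0].round(3))
t=tray(ray(c,[((393+.5)/6+214.5,(302.)/6+129.5)],.008));print('cross',t.round(4))
from scipy.spatial.transform import Rotation as R
o=arm.get_obs();M=R.from_quat(o['tcp_rot']).as_matrix()
w=np.r_[world([[-.03,-.02]])[0],.25];print((M.T@(w-o['eef_pos'])).round(4));tcp()
E
```

```text
A [ 0.0643 -0.0117] [ 0.641 -0.047  0.052]
B [ 0.04   -0.0736] [ 0.609 -0.105  0.052]
C [-0.0009 -0.0221] [ 0.575 -0.049  0.052]
D [-0.0429  0.0296] [0.54  0.008 0.052]
E [-0.0675 -0.0314] [ 0.508 -0.05   0.052]
F [-0.0372 -0.0079] [ 0.541 -0.03   0.096]
cross [[-0.0014  0.0006]]
[ 0.5087 -0.3957 -0.0056]
t 0.2 tray xy [-0.3287 -0.5911] z 0.2439 yaw-tray 0.4278 w 0.08758753236201941 0.0
```

The layout needs four moves and leaves A (.064,-.012) and E (-.068,-.031) in place:
- F goes to (.06,.115).
- D goes to (-.06,.105).
- B goes to (.06,-.125).
- C goes to (-.06,-.135).

I'll use a yaw that closes the fingers along tray x.

```bash
python3 -m creep '0.05 -0.04 0 0 0 -0.15; 0.1 -0.08 0 0 0 -0.3; 0.15 -0.12 0 0 0 -0.45; 0.2 -0.16 0 0 0 -0.6; 0.25 -0.2 0 0 0 -0.75; 0.3 -0.24 0 0 0 -0.9; 0.35 -0.28 0 0 0 -1.05; 0.4 -0.32 0 0 0 -1.143; 0.45 -0.36 0 0 0 -1.143; 0.49 -0.395 0 0 0 -1.143' 0.0878 25; python3 -c "from h import *;tcp()"
```

```text
clock: 1.45
eef_pos: [0.5273, -0.0514, 0.2445]
tcp_rot: [0.75, 0.662, 0.0, 0.0]
ft_force: [1.0, -0.8, -0.0]
grip_width: 0.0876
grasp_force: 0.0
t 1.45 tray xy [-0.048  -0.0305] z 0.2445 yaw-tray 1.5708 w 0.08759451011606138 0.0
```

```bash
python3 -m creep '0.02 0.01 0.04 0 0 0; 0.02 0.01 0.08 0 0 0; 0.02 0.01 0.12 0 0 0; 0.02 0.01 0.145 0 0 0; 0.02 0.01 0.165 0 0 0; 0.02 0.01 0.165 0 0 0; 0.02 0.01 0.165 0 0 0' ; python3 -c "
from h import *;tcp()
c=cam('scene');cv2.imwrite('pics/s1.png',cv2.resize(c['pixels'][190:320,190:380],None,fx=4,fy=4)[:,:,::-1])"
```

```text
clock: 2.33
eef_pos: [0.5396, -0.0349, 0.0809]
tcp_rot: [0.75, 0.662, 0.001, 0.001]
ft_force: [-0.7, -0.9, 0.3]
grip_width: 0.0881
grasp_force: 0.0
t 2.33 tray xy [-0.0379 -0.0126] z 0.0809 yaw-tray 1.5707 w 0.08807030085591337 0.0
```

View pics/s1.png

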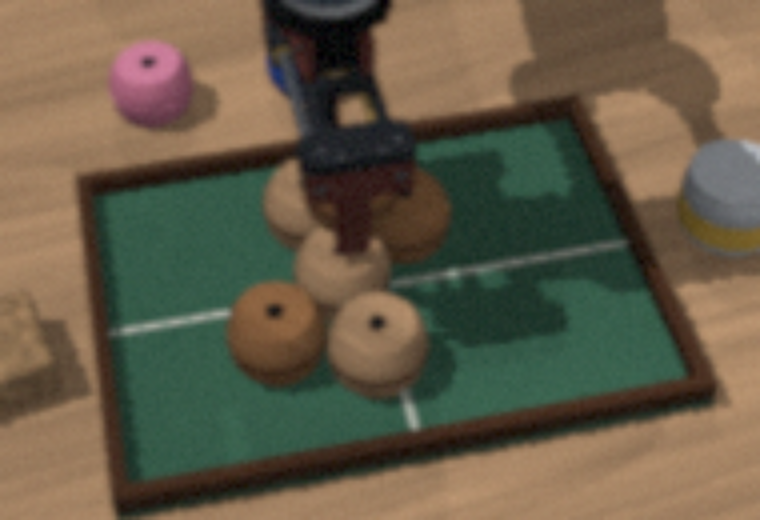

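The fingers straddle the top foot at crop (350,215). I'll trim by 4 mm and close.

```bash
python3 -m creep '0.004 0.001 0.001 0 0 0;0.004 0.001 0.001 0 0 0' && python3 -m creep '0 0 0 0 0 0;0 0 0 0 0 0;0 0 0 0 0 0;0 0 0 0 0 0;0 0 0 0 0 0' 0.05 25;python3 -c "from h import *;tcp()"
```

```text
clock: 2.62
eef_pos: [0.5408, -0.0306, 0.0793]
tcp_rot: [0.75, 0.662, 0.0, 0.0]
ft_force: [0.1, -1.1, -0.5]
grip_width: 0.0878
grasp_force: 0.0
clock: 3.25
eef_pos: [0.5405, -0.0309, 0.0787]
tcp_rot: [0.75, 0.662, 0.0, 0.0]
ft_force: [0.2, -0.9, 0.6]
grip_width: 0.0631
grasp_force: 25.0
t 3.25 tray xy [-0.0375 -0.0086] z 0.0787 yaw-tray 1.5707 w 0.06314484238963523 24.999929477926344
```

```bash
python3 -m creep '0 0 -0.03 0 0 0; 0 0 -0.05 0 0 0; 0.03 0.025 -0.05 0 0 0; 0.07 0.055 -0.05 0 0 0; 0.105 0.085 -0.04 0 0 0; 0.1235 0.0975 -0.01 0 0 0; 0.1235 0.0975 0.015 0 0 0; 0.1235 0.0975 0.032 0 0 0; 0.1235 0.0975 0.043 0 0 0; 0.1235 0.0975 0.043 0 0 0' && python3 -m creep '0 0 0 0 0 0;0 0 0 0 0 0';python3 -c "from h import *;tcp()"
```

```text
clock: 4.5
eef_pos: [0.6525, 0.0792, 0.0358]
tcp_rot: [0.75, 0.661, 0.0, 0.0]
ft_force: [-0.8, -0.0, -1.3]
grip_width: 0.063
grasp_force: 25.0
clock: 4.75
eef_pos: [0.653, 0.0794, 0.0368]
tcp_rot: [0.75, 0.661, 0.001, 0.001]
ft_force: [-0.7, 0.6, -2.4]
grip_width: 0.0627
grasp_force: 25.0
t 4.75 tray xy [0.0605 0.1149] z 0.0368 yaw-tray 1.5706 w 0.06269040362360156 24.99972837162204
```

```bash
python3 -m creep '0 0 0.001 0 0 0;0 0 0.001 0 0 0' && python3 -m creep '0 0 0 0 0 0;0 0 0 0 0 0;0 0 0 0 0 0;0 0 -0.01 0 0 0;0 0 -0.04 0 0 0;0 0 -0.08 0 0 0;-0.02 -0.03 -0.1 0 0 0;-0.05 -0.065 -0.1 0 0 0;-0.085 -0.1035 -0.1 0 0 0;-0.085 -0.1035 -0.1 0 0 0' 0.0878;python3 -c "
from h import *;tcp()
c=cam('wrist');cv2.imwrite('pics/w2.png',c['pixels'][:,:,::-1])"
```

```text
clock: 5.0
eef_pos: [0.6525, 0.0795, 0.0347]
tcp_rot: [0.75, 0.662, 0.0, 0.0]
ft_force: [-1.1, 0.2, -0.7]
grip_width: 0.0629
grasp_force: 25.0
clock: 6.25
eef_pos: [0.5373, 0.0067, 0.1352]
tcp_rot: [0.751, 0.661, -0.0, 0.0]
ft_force: [-0.2, -0.0, 0.6]
grip_width: 0.0878
grasp_force: 0.0
t 6.25 tray xy [-0.0453  0.0284] z 0.1352 yaw-tray 1.5686 w 0.08780117995009654 0.0
```

View pics/w2.png

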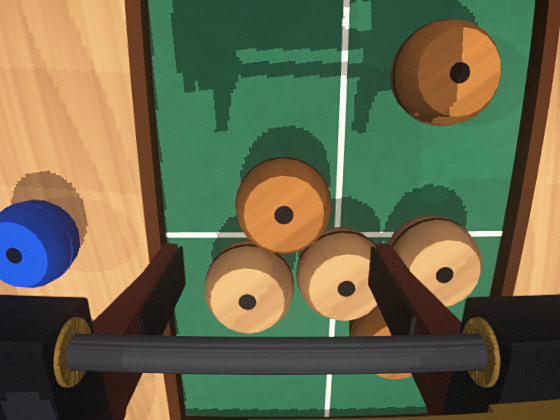

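F stands at (460,72). D is at (284,215), E at (247,301), C at (346,288) and A at (445,274). I'll refine these positions from the wrist view.

```bash
python3 - <<'E'
from h import *
c=cam('wrist')
print(tray(ray(c,[(284,215),(247,301),(346,288),(445,274),(460,72)],.052)).round(4));tcp()
E
```

```text
[[-0.0393  0.0345]
 [-0.064  -0.0267]
 [ 0.0024 -0.0171]
 [ 0.0688 -0.0076]
 [ 0.0621  0.1209]]
t 6.35 tray xy [-0.0431  0.03  ] z 0.1359 yaw-tray 1.5701 w 0.08789381360560669 0.0
```

```bash
python3 -m creep '0.002 0.002 0.04 0 0 0;0.002 0.002 0.075 0 0 0;0.002 0.002 0.095 0 0 0;0.002 0.002 0.1 0 0 0;0.002 0.002 0.1 0 0 0' && python3 -m creep '0 0 0 0 0 0;0 0 0 0 0 0;0 0 0 0 0 0;0 0 0 0 0 0;0 0 0 0 0 0' 0.05 25;python3 -c "from h import *;tcp()"
```

```text
clock: 6.98
eef_pos: [0.5422, 0.01, 0.0355]
tcp_rot: [0.75, 0.662, 0.0, 0.0]
ft_force: [1.5, -0.5, -0.3]
grip_width: 0.0871
grasp_force: 0.0
clock: 7.6
eef_pos: [0.5419, 0.0097, 0.0354]
tcp_rot: [0.75, 0.662, 0.0, 0.0]
ft_force: [-0.5, 0.1, 4.7]
grip_width: 0.0633
grasp_force: 25.0
t 7.6 tray xy [-0.0411  0.032 ] z 0.0354 yaw-tray 1.5707 w 0.06331473263220584 25.000507773365825
```

```bash
python3 -m creep '0 0 -0.01 0 0 0;0.01 -0.003 -0.02 0 0 0;0.035 -0.01 -0.02 0 0 0;0.06 -0.016 -0.02 0 0 0;0.076 -0.019 -0.015 0 0 0;0.076 -0.019 -0.007 0 0 0;0.076 -0.019 -0.001 0 0 0;0.076 -0.019 0 0 0 0;0.076 -0.019 0 0 0 0' && python3 -m creep '0 0 0 0 0 0;0 0 0 0 0 0;0 0 0 0 0 0;0 0 -0.01 0 0 0;0 0 -0.04 0 0 0;0 0 -0.08 0 0 0;-0.03 0.02 -0.1 0 0 0;-0.08 0.05 -0.1 0 0 0;-0.13 0.075 -0.1 0 0 0;-0.179 0.102 -0.1 0 0 0' 0.0878; python3 -m creep '0 0 0 0 0 0;0 0 0 0 0 0';python3 -c "from h import *;tcp()"
```

```text
clock: 8.72
eef_pos: [0.532, 0.0871, 0.0351]
tcp_rot: [0.75, 0.661, -0.0, -0.0]
ft_force: [-3.4, 1.7, 4.8]
grip_width: 0.0634
grasp_force: 25.0
clock: 9.98
eef_pos: [0.6116, -0.1044, 0.1357]
tcp_rot: [0.75, 0.662, 0.0, 0.001]
ft_force: [1.1, -0.8, -0.0]
grip_width: 0.0877
grasp_force: 0.0
clock: 10.22
eef_pos: [0.6109, -0.1025, 0.1349]
tcp_rot: [0.75, 0.661, 0.0, -0.0]
ft_force: [-0.4, 0.7, 0.1]
grip_width: 0.088
grasp_force: 0.0
t 10.22 tray xy [ 0.0414 -0.0708] z 0.1349 yaw-tray 1.5703 w 0.08801229098720197 0.0
```

```bash
python3 -m creep '0 0 0.04 0 0 0;0 0 0.075 0 0 0;0 0 0.095 0 0 0;0 0 0.1 0 0 0;0 0 0.1 0 0 0' && python3 -m creep '0 0 0 0 0 0;0 0 0 0 0 0;0 0 0 0 0 0;0 0 0 0 0 0;0 0 0 0 0 0' 0.05 25;python3 -c "from h import *;tcp()"
```

```text
clock: 10.85
eef_pos: [0.6115, -0.1024, 0.0358]
tcp_rot: [0.75, 0.662, 0.0, 0.001]
ft_force: [0.6, -0.3, 0.3]
grip_width: 0.0876
grasp_force: 0.0
clock: 11.48
eef_pos: [0.6114, -0.1029, 0.0355]
tcp_rot: [0.75, 0.662, 0.0, 0.001]
ft_force: [-0.7, 0.3, 4.0]
grip_width: 0.0631
grasp_force: 25.0
t 11.47 tray xy [ 0.0419 -0.0711] z 0.0355 yaw-tray 1.5707 w 0.0630802708038399 25.000581338535994
```

```bash
python3 -m creep '0 0 -0.01 0 0 0;-0.01 0.003 -0.02 0 0 0;-0.03 0.01 -0.02 0 0 0;-0.05 0.016 -0.02 0 0 0;-0.056 0.018 -0.015 0 0 0;-0.056 0.018 -0.007 0 0 0;-0.056 0.018 -0.001 0 0 0;-0.056 0.018 0 0 0 0;-0.056 0.018 0 0 0 0' && python3 -m creep '0 0 0 0 0 0;0 0 0 0 0 0;0 0 0 0 0 0;0 0 -0.01 0 0 0;0 0 -0.04 0 0 0;0 0 -0.08 0 0 0;0.03 -0.02 -0.1 0 0 0.17;0.06 -0.04 -0.1 0 0 0.34;0.09 -0.05 -0.1 0 0 0.51;0.1075 -0.059 -0.1 0 0 0.68' 0.0878; python3 -m creep '0 0 0 0 0 0.17;0 0 0 0 0 0.34;0 0 0 0 0 0.51;0 0 0 0 0 0.68;0 0 0 0 0 0.85;0 0 0 0 0 0.891;0 0 0 0 0 0.891;0 0 0 0 0 0.891';python3 -c "
from h import *;tcp()
c=cam('wrist');cv2.imwrite('pics/w3.png',c['pixels'][:,:,::-1])"
```

```text
clock: 12.6
eef_pos: [0.6215, -0.1601, 0.0353]
tcp_rot: [0.75, 0.662, -0.0, -0.0]
ft_force: [-3.0, 0.6, 5.8]
grip_width: 0.0627
grasp_force: 25.0
clock: 13.85
eef_pos: [0.5766, -0.0452, 0.1358]
tcp_rot: [0.928, 0.371, 0.001, 0.0]
ft_force: [-0.4, 0.4, 0.6]
grip_width: 0.0877
grasp_force: 0.0
clock: 14.85
eef_pos: [0.5768, -0.0466, 0.1351]
tcp_rot: [0.998, -0.062, 0.0, 0.0]
ft_force: [-0.5, -0.8, -0.5]
grip_width: 0.0875
grasp_force: 0.0
t 14.85 tray xy [ 0.0006 -0.0195] z 0.1351 yaw-tray 0.0007 w 0.08753963594150702 0.0
```

View pics/w3.png

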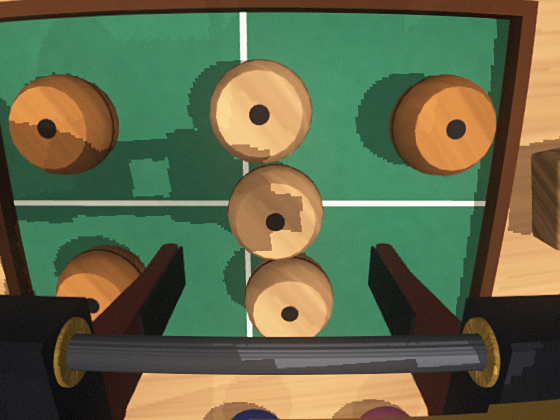

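C is centred between the fingers at (276,222), and the other feet are standing. Grasping C.

```bash
python3 -m creep '0 0 0.04 0 0 0;0 0 0.075 0 0 0;0 0 0.095 0 0 0;0 0 0.1 0 0 0;0 0 0.1 0 0 0' && python3 -m creep '0 0 0 0 0 0;0 0 0 0 0 0;0 0 0 0 0 0;0 0 0 0 0 0;0 0 0 0 0 0' 0.05 25;python3 -c "from h import *;tcp()"
```

```text
clock: 15.52
eef_pos: [0.5772, -0.0466, 0.0355]
tcp_rot: [0.998, -0.062, 0.001, 0.0]
ft_force: [-0.9, 0.1, 0.4]
grip_width: 0.0871
grasp_force: 0.0
clock: 16.15
eef_pos: [0.5772, -0.0465, 0.0355]
tcp_rot: [0.998, -0.063, 0.001, -0.0]
ft_force: [-0.3, 0.1, 4.6]
grip_width: 0.0628
grasp_force: 25.0
t 16.15 tray xy [ 0.0009 -0.0195] z 0.0355 yaw-tray -0.0001 w 0.06283063704440503 25.00056286342442
```

```bash
python3 -m creep '0 0 -0.03 0 0 0;0 0 -0.06 0 0 0;-0.01 0.03 -0.06 0 0 -0.17;-0.025 0.06 -0.06 0 0 -0.34;-0.04 0.09 -0.06 0 0 -0.51;-0.061 0.1175 -0.06 0 0 -0.68;-0.061 0.1175 -0.06 0 0 -0.85;-0.061 0.1175 -0.06 0 0 -1.02;-0.061 0.1175 -0.06 0 0 -1.19;-0.061 0.1175 -0.06 0 0 -1.36' && python3 -m creep '0 0 0 0 0 -0.17;0 0 0 0 0 -0.211;0 0 0 0 0 -0.211;0 0 0.025 0 0 -0.211;0 0 0.045 0 0 -0.211;0 0 0.055 0 0 -0.211;0 0 0.0595 0 0 -0.211;0 0 0.0595 0 0 -0.211';python3 -c "from h import *;tcp()"
```

```text
clock: 17.4
eef_pos: [0.5011, -0.1555, 0.0938]
tcp_rot: [0.814, 0.581, -0.0, -0.001]
ft_force: [-0.7, 0.4, -1.0]
grip_width: 0.0631
grasp_force: 25.0
clock: 18.4
eef_pos: [0.5019, -0.1556, 0.0357]
tcp_rot: [0.75, 0.661, 0.0, 0.0]
ft_force: [-0.2, -0.5, -1.2]
grip_width: 0.0629
grasp_force: 25.0
t 18.4 tray xy [-0.0602 -0.1371] z 0.0357 yaw-tray 1.5706 w 0.06293961637680917 24.99992940109223
```

Release, rise and move back out of the way for a check from above.

```bash
python3 -m creep '0 0 0 0 0 0;0 0 0 0 0 0;0 0 0 0 0 0;0 0 -0.01 0 0 0;0 0 -0.04 0 0 0;0 0 -0.09 0 0 0;0 0 -0.14 0 0 0;-0.05 0 -0.19 0 0 0;-0.1 0 -0.2 0 0 0;-0.15 0 -0.2 0 0 0' 0.0878; python3 -m creep '-0.05 0 0 0 0 0;-0.1 0 0 0 0 0;-0.15 0 0 0 0 0;-0.2 0 0 0 0 0;-0.2 0 0 0 0 0;-0.2 0 0 0 0 0';python3 -c "
from h import *;tcp()
c=cam('top');im=c['pixels'];cv2.imwrite('pics/top4.png',cv2.resize(im[130:260,90:430],None,fx=2.35,fy=4,interpolation=cv2.INTER_CUBIC)[:,:,::-1])
im=im[130:230,215:345];cv2.imwrite('pics/crop4.png',cv2.resize(im,None,fx=6,fy=6,interpolation=cv2.INTER_CUBIC)[:,:,::-1])"
```

```text
clock: 19.65
eef_pos: [0.4831, -0.3062, 0.2387]
tcp_rot: [0.75, 0.662, 0.001, 0.003]
ft_force: [1.8, 0.5, 0.1]
grip_width: 0.0878
grasp_force: 0.0
clock: 20.4
eef_pos: [0.458, -0.5024, 0.2355]
tcp_rot: [0.75, 0.662, 0.0, -0.0]
ft_force: [0.8, 0.2, 1.8]
grip_width: 0.0873
grasp_force: 0.0
t 20.4 tray xy [-0.0605 -0.4866] z 0.2355 yaw-tray 1.5707 w 0.08732078192003506 0.0
```

View pics/crop4.png

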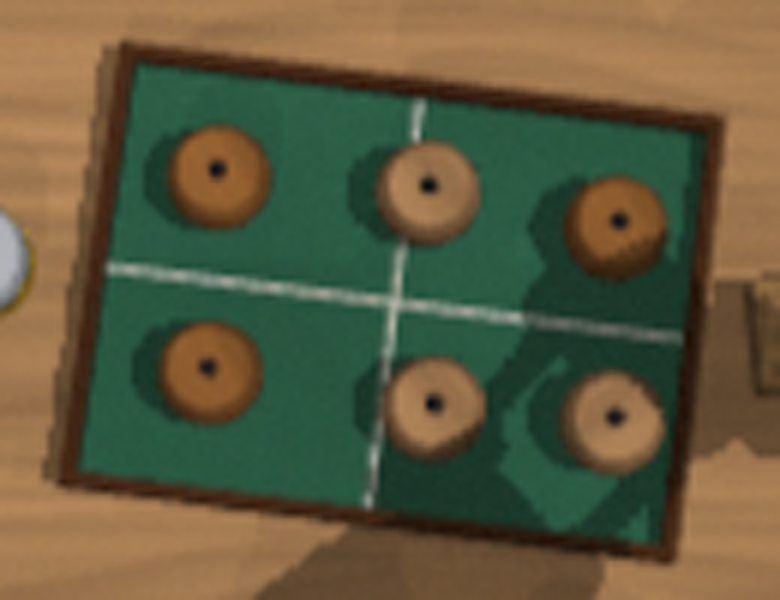

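All six feet stand dot-up at crop (217,170), (428,185), (620,221), (208,368), (434,404) and (615,416). I'll check the distances, then hand in if they pass.

```bash
python3 - <<'E'
from h import *
from scipy.spatial.distance import pdist
c=cam('top');p=np.array([(217,170),(428,185),(620,221),(208,368),(434,404),(615,416)])
t=tray(ray(c,(p+.5)/6-.5+[215,130],.052));print(t.round(3).tolist(),pdist(t).min())
if pdist(t).min()>.093 and (abs(t)<[.1,.15]).all(): print(order.job_done())
E
```

```text
[[0.058, 0.116], [0.064, -0.012], [0.057, -0.129], [-0.063, 0.106], [-0.068, -0.031], [-0.061, -0.14]] 0.1084327434358151
the job is handed in; nothing more can be done
None
```

All six feet are spread out standing flat, dotted top up, in the tray, with at least 44 mm clear between them and every quarter occupied; I touched nothing else, and the job was handed in at about 20 s with no verdict returned.

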